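Refit the cooker knob and hold it pressed in

ROBOT

A 7-joint arm with a two-finger parallel gripper is mounted at the origin on a cart in front of the work surface, level with it; the furniture and walls round the work are solid. World frame = base frame: x ahead of the robot, y to its left, z up, the work surface at z = 0. Lengths are in m, angles in rad, forces in N, time in s.
With the tool pointing down it reaches from about 0.425 to 0.875 m from the base axis. Payload 8.4 kg.
Tool frame: the origin (TCP) lies on the centre line of the jaws, within the pads' length; the fingertips stand 14 mm ahead of it and the grasp point (between the pads) lies 5 mm behind it; z points along the fingers, y is the line along which they close (so a half turn about z gives the same grasp; the last joint's range is limited). The gripper opens to 85 mm and grips with 20 to 120 N. Pads are 22 mm wide; open, the fingers measure 114 mm over their backs; the gripper's body (76 mm by 85 mm) begins 54 mm behind the grasp point. The pads swing forward as they close: fully open they stand 13 mm farther back than shut.
Start: joints at [-1.237, 0.333, 0.04, 1.465, -0.013, 1.343, -0.059], TCP at [0.273, 0.59, 0.245] pointing down, gripper open.
Joint ranges: [-2.58, 2.58], [-0.38, 2.09], [-1.3, 1.39], [0.25, 2.4], [-1.5, 4.64], [0.08, 2.09], [-2.65, 2.65]. Speed limits (rad/s): [2.22, 2.22, 2.79, 2.79, 3.14, 3.14, 3.14].

INTERFACE

Orientations are given as a 3x3 rotation matrix whose columns are the frame's x, y, z axes.
In Python, from workcell import sensors, cams, ctrl gives the robot as it stands. The module is installed in compiled form; this text tells all that it offers.
- The arm moves only by the shell command python3 -m inch 'ROWS' [FORCE]. ROWS is JSON, a list that holds one entry, the list of rows, each a list of 7 numbers: the shift along the tool's x, y, z scaled (see below), then the turn, a rotation vector about the tool's x, y, z scaled (see below), then the opening, from 0 (shut) to 1 (fully open). A call has exactly 10 rows; each row is the pose to reach, as a shift and turn from the pose commanded when the call began, along the tool's axes at that moment; what a row does not reach only later rows make up. The controller multiplies each number of a shift by 0.2 m and each number of a turn by 90 degrees. A row lasts 1/8 s, in which the tool goes at most 62.5 mm and 10.7 degrees, less where a joint would pass 70% of its speed; a pose out of reach is approached as far as the arm can. A call with a number of a shift or a turn outside -1 to 1 is refused whole. A call with a gripper value outside its range is refused whole. The fingers move at their own pace and stop on an object; FORCE is the grip in N (left out, the last holds). Time passes only in rows, so rows that repeat a pose let the fingers close, or fill a call up. It gives the time, the measured TCP pose, the force, the opening and the grip force at its end, in the units of the state.
- sensors.state(): the state, without advancing time (a new reading comes with each control period).
- cams.camera(name): name is "scene" or "top" or "wrist"; returns a dict with "image" (400x640x3 uint8, blue, green, red), "depth" (400x640 float32, m along the optical axis (not along the pixel's ray), 0 where there is no reading), "fov_y" (degrees; the focal length in pixels is half the picture's height over the tangent of half this angle, whatever the lens; pixels are square), "cx", "cy" (the principal point, pixels), "view" (4x4, takes a point from world to camera coordinates). Camera axes: x right, y up, looking along -z (the intrinsics and any distortion apply to the point x, -y, -z); pixel columns grow to the right and rows downward; lengths in m; the calibration is good to about 2 mm. A picture is of the moment at which its call begins.
- ctrl.job_done(): hands the job in; it is judged then, once.
The state is a dict: "time": time; "qpos": joint angles; "joint_velocities": joint speeds; "effort": joint torques, N m; "eef_pos": TCP position; "tool_rot": TCP orientation; "ft_force": force on the tool from outside, world axes, zero at the start; "torque": the same for the moment, N m; "gripper_width": finger opening in m; "gripper_force": force on a finger pad.
Only numpy, scipy, OpenCV 4.12 (cv2) and the standard library are available. Lean on these libraries where they do the work, as an engineer would, in place of code of your own. Each camera call takes 0.05 s, during which the arm holds its last target. There are 200 camera calls.

TASK

Get the portable gas cooker ready to light: draw the lock pin up out of its hole beside the valve spindle and park it in the U-shaped notch of the bracket on the cooker's right side, hanging by its head, and let go of it. Then pick up the loose knob, turn it so that the flat in its bore (on the pointer side) matches the flat of the spindle, push it fully home and press knob and spindle down together against the spring. Finish while holding the knob pressed in with the gripper (do not let it come up again), and leave the other things where they are.

Things in the scene. Friction and masses are not known exactly. Their poses are not given: they have to be found in the camera images.
- cooker: portable one-ring gas cooker, fixed, 260 (x) x 300 (y) mm, flat top 45 mm above the table. Origin: centre of its footprint, on the table; -x is its front, -y its right side. The front 90 mm is a bare steel panel with the pin hole at x -85, y 0 mm and the valve spindle at x -85, y +30 mm; burner and pan support (radius 92 mm, up to 81 mm above the table) are centred at x +45, y 0
- notch (a point): parking place: centre of the U notch (13 mm wide in x, 33 mm long in y, open to -y) in a 5 mm steel bracket plate, 46 x 45 mm, on the cooker's right side, level with its top, free air below. The point lies on the plate's top face, 45 mm above the table, 21 mm out from the cooker's side; axes as the cooker's. The pin is lowered in from above; parked, its origin is at this point
- lock_pin: steel lock pin, upright: round knurled head 26 mm in diameter, 22 mm tall; below it a shank 8 mm in diameter, 32 mm long; 60 g. Origin on the axis at the underside of the head; z up. It starts in an 11 mm hole, its head on the cooker's panel 30 mm from the spindle's axis, in the knob's way. Lifts out freely. Grip the head along the cooker's x, so that the fingers clear the spindle
- knob: loose black cooker knob, 60 g, on the table to the robot's right, bore down: round skirt 44 mm in diameter, 18 mm tall; on it a grip bar 14 mm wide (y), x -19 to +17, z 18 to 35 mm, with an 8 mm wide pointer nose on to x +29. Origin: centre of the underside; +x to the pointer. D-shaped bore below: 14 mm deep, 17.6 mm in diameter, its flat 3.4 mm from the axis on the +x (pointer) side
- knob_bore (a point): centre of the blind end of the knob's bore, on the knob's axis, 14 mm above its underside; axes as the knob's
- spindle_tip (a point): centre of the top of the upright brass valve spindle, 25 mm above the cooker's panel, 70 mm above the table. D-shaped: 16 mm in diameter, flat 2.5 mm from the axis on this frame's +x side, top chamfered 1.5 mm; z up; it cannot turn. With the knob home, the end of its bore sits on this point, its +x along this +x, its underside 11 mm above the panel. Round its foot a 30 mm collar, at most 4 mm high
- spindle (a joint): how far the spindle is pressed down, in m: 0 up (at rest) to 0.006 at its stop; a spring of 0.9 N/mm pushes it up, about 3 N at the start of the travel and 8.5 N at the stop; it springs back when let go
- salt_shaker: salt shaker, 44 mm across, 90 mm tall, standing on the table; to be left alone. Origin: centre of its underside
- spice_a: spice jar with a screw cap, 45 mm across, 106 mm tall, standing on the table; to be left alone. Origin: centre of its underside
- tea_glass_a: waisted tea glass, 61 mm across, 88 mm tall, standing loose on the table to the robot's right (two like it further right are fixed); to be left alone. Origin: centre of its underside
- teaspoon: teaspoon, 130 mm long, lying on the table to the right of the knob; to be left alone. Origin: centre of its underside
- dough_scraper: dough scraper, 110 x 169 mm, lying on the table to the robot's right; to be left alone. Origin: centre of its underside
- peeler: peeler, 170 mm long, lying on the table to the left of the cooker; to be left alone. Origin: centre of its underside
There are look-alikes about, which are no part of the job. What is meant by the knob is not pink, and is the smaller of those in its own colour.

How it is judged:
On the way, in this order (a step that is already met when the one before it is completed fails the run):
1. the lock pin hangs by its head in the notch of the side bracket, let go (x of lock_pin in the frame of notch between -0.006 and 0.006 m and y of lock_pin in the frame of notch between -0.009 and 0.009 m and z of lock_pin in the frame of notch between -0.003 and 0.003 m and angle between lock_pin's own z axis and vertical below 0.12 rad and contact force between the fingers and lock_pin below 0.1 N), for 0.2 s.
2. the knob is home on the spindle, flat to flat (distance between knob_bore and spindle_tip below 0.0035 m and angle between the x axis of knob and the x axis of spindle_tip, either way round below 0.35 rad and angle between knob's own z axis and vertical below 0.12 rad), for 0.2 s.
At the end, for the whole second after the job is handed in: Pin hangs by its head in the notch (6 mm across, 9 mm along, 3 mm in height, 0.12 rad), untouched; knob home on the spindle (bore end within 3.5 mm of the tip, flats within 0.35 rad, upright within 0.12 rad); the fingers bear on it and keep the spindle pressed in by over 3.5 mm (all of step 1 and all of step 2 and value of joint spindle above 0.0035 m and contact force between the fingers and knob above 1 N); the arm keeps its last pose, push and grip.
It fails at once if a bystander is pushed more than 30 mm from its place or knocked over (distance of any of salt_shaker, spice_a, tea_glass_a, teaspoon, dough_scraper, peeler from where it was at the start of the episode above 0.03 m or angle between any of salt_shaker, spice_a, tea_glass_a's own z axis and vertical above 0.5 rad).
It also fails if it takes over 56 s, if anything falls off the work surface, if the arm or the gripper's body presses on something with over 40 N, if the wrist force passes 120 N, or if a joint passes its speed limit or range.

## Working session

There is one attempt and no reset: what is moved stays moved. The work goes in short steps, Python scripts to look and compute and a shell command to move; the robot and the scene stay as the last step left them, time stands still between calls to the robot, and variables do not carry over. Pictures are saved under pics/ and viewed, at most 10 in all, crops included, and the job is handed in when it is done.

```bash
mkdir -p pics; cat > h.py <<'E'
import numpy as np, cv2
from workcell import sensors, cams, ctrl
def shot(name, tag):
    c=cams.camera(name); cv2.imwrite(f'pics/{tag}.png',c['image']); np.savez(f'pics/{tag}.npz',**c); return c
def load(tag): return dict(np.load(f'pics/{tag}.npz'))
def px(c,u,v,z=None):
    "world point at pixel; from depth, or on plane z"
    f=c['image'].shape[0]/2/np.tan(np.radians(float(c['fov_y']))/2)
    d=np.array([(u-c['cx'])/f,-(v-c['cy'])/f,-1.0]); T=np.linalg.inv(c['view'])
    o=T[:3,3]; r=T[:3,:3]@d
    if z is None: return o+r*float(c['depth'][int(round(v)),int(round(u))])
    return o+r*(z-o[2])/r[2]
def uv(c,p):
    f=c['image'].shape[0]/2/np.tan(np.radians(float(c['fov_y']))/2)
    q=(c['view']@np.r_[p,1])[:3]; return c['cx']+f*q[0]/-q[2], c['cy']-f*q[1]/-q[2]
E
python3 - <<'E'
from h import *
np.set_printoptions(precision=4,suppress=True)
s=sensors.state(); print(s['eef_pos'],s['tool_rot'],s['gripper_width'],s['time'])
for n in('scene','top','wrist'):
    c=shot(n,n+'0'); print(n,[k for k in c],c['fov_y'],c['cx'],c['cy'],np.linalg.inv(c['view'])[:3,3])
E
```

```text
[0.2724 0.5897 0.2444] [[-0.9078  0.4194 -0.0006]
 [ 0.4194  0.9078 -0.0015]
 [-0.0001 -0.0016 -1.    ]] 0.08563886912239253 0.0
scene ['image', 'depth', 'fov_y', 'cx', 'cy', 'view'] 52.690156031142635 312.1060484975135 198.39344539895689 [-0.244  -1.0771  0.9239]
top ['image', 'depth', 'fov_y', 'cx', 'cy', 'view'] 56.69509855297261 318.31678126833714 203.91757978262743 [ 0.4066 -0.1257  1.4497]
wrist ['image', 'depth', 'fov_y', 'cx', 'cy', 'view'] 65.07066030332209 320.3384982301234 201.17145379058417 [0.213  0.6179 0.3723]
```

View pics/top0.png

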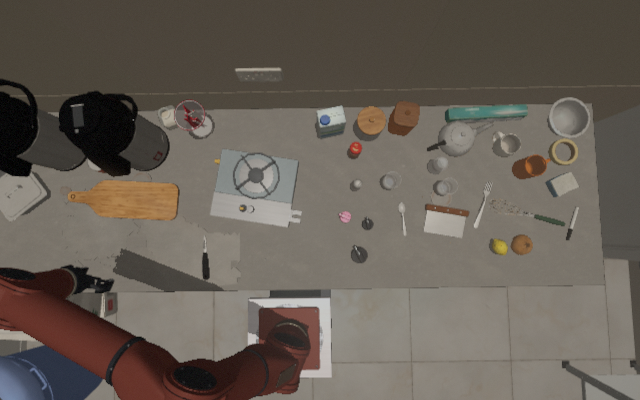

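View pics/scene0.png

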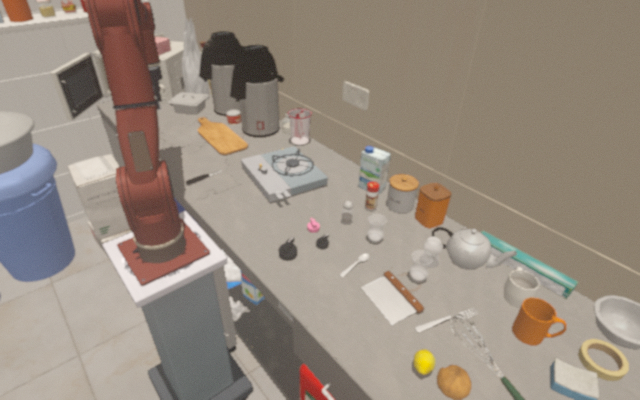

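Candidates for the knob in top0: pink (345,216), small black (367,223), large black (359,254). By the description it should be (367,223). The cooker's spindle and pin are near (241,208) and (252,209), and the bracket is near (296,216). I'll check these in one close crop.

```bash
python3 - <<'E'
from h import *
np.set_printoptions(precision=4,suppress=True)
c=load('top0'); im=c['image']
a=cv2.resize(im[140:235,205:310],None,fx=5,fy=5,interpolation=cv2.INTER_CUBIC)[:475,:400+125]
b=cv2.resize(im[200:270,330:380],None,fx=5,fy=5,interpolation=cv2.INTER_CUBIC)
o=np.zeros((475,a.shape[1]+b.shape[1],3),np.uint8); o[:,:a.shape[1]]=a; o[:350,a.shape[1]:]=b
cv2.imwrite('pics/crop0.png',o)
for u,v in [(367,223),(359,254),(345,216),(241,208),(252,209),(296,216),(0+291,345),(257,176)]: print(u,v,px(c,u,v))
E
```

```text
367 223 [ 0.4327 -0.3063  0.0271]
359 254 [ 0.3167 -0.2706  0.0499]
345 216 [ 0.4605 -0.2221  0.0353]
241 208 [0.4949 0.1671 0.0725]
252 209 [0.4909 0.1273 0.0663]
296 216 [ 0.4648 -0.0329  0.0008]
291 345 [ 0.0634 -0.0328  0.3034]
257 176 [0.615  0.1081 0.0665]
```

View pics/crop0.png

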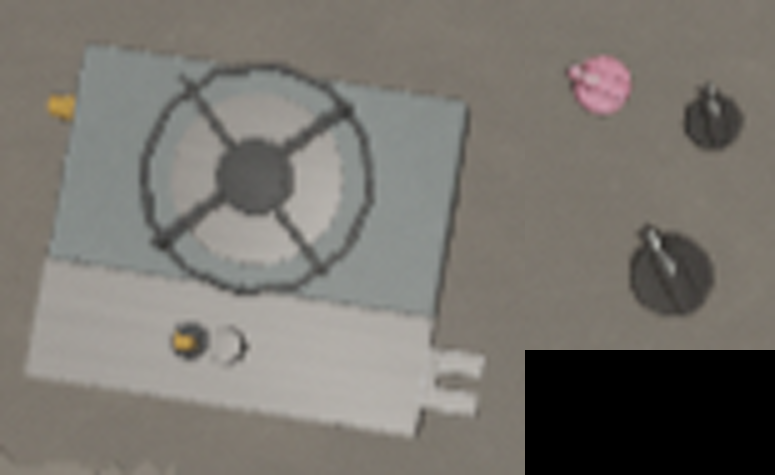

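The crop shows the small black knob at px (367,223.6) with its pointer up and slightly left. The spindle is at (242,208), the pin head at (250.6,209) and the notch at (297,216). Next I'll fit the cooker.

```bash
cat >> h.py <<'E'
def pose(xy,th):
    c,s=np.cos(th),np.sin(th); return lambda x,y: np.array(xy)+np.array([c*x-s*y,s*x+c*y])
def go(p=None,ydir=None,s=None):
    "shift (units) & rotvec z (units) to TCP world p with tool down, tool y along world angle ydir (mod pi)"
    s=s or sensors.state(); R=s['tool_rot']
    out=R.T@(np.array(p)-s['eef_pos'])/0.2
    from scipy.spatial.transform import Rotation as Ro
    res=[]
    for k in(0,np.pi):
        a=ydir+k; y=np.array([np.cos(a),np.sin(a),0]); z=np.array([0,0,-1.]); G=np.c_[np.cross(y,z),y,z]
        res.append(Ro.from_matrix(R.T@G).as_rotvec()/(np.pi/2))
    return out.round(4),[r.round(4) for r in res]
E
python3 - <<'E'
from h import *
np.set_printoptions(precision=4,suppress=True)
c=load('top0')
P=np.array([px(c,205+u/5,140+v/5,.045)[:2] for u,v in[(85,45),(467,100),(415,437),(25,375)]])
L=np.array([[.13,.15],[.13,-.15],[-.13,-.15],[-.13,.15]])
m=P.mean(0); H=(L).T@(P-m); th=np.arctan2(H[0,1]-H[1,0],H[0,0]+H[1,1]); f=pose(m,th)
print(P,m,th,np.linalg.norm(P-np.roll(P,1,0),axis=1))
for n,x,y in[('pin',-.085,0),('spi',-.085,.03)]: print(n,f(x,y))
print('pin seen',px(c,250.6,209.2,.067),'spi seen',px(c,242,208.4,.07),'notch seen',px(c,297,216,.045))
print('knob',px(c,367.4,223.6,.018), px(c,366,218,.035))
i=np.linalg.inv(c['view']); 
s=sensors.state()
print(go([*f(-.085,0),.24],th,s), s['qpos'])
w=load('wrist0');Ti=np.linalg.inv(w['view']);R=s['tool_rot'];print(R.T@(Ti[:3,3]-s['eef_pos']),R.T@Ti[:3,:3])
E
```

```text
[[ 0.7251  0.246 ]
 [ 0.6776 -0.0473]
 [ 0.4204 -0.005 ]
 [ 0.4719  0.2907]] [0.5737 0.1211] -0.1677052650686955 [0.2571 0.2971 0.2607 0.3002]
pin [0.4899 0.1353]
spi [0.4949 0.1649]
pin seen [0.4902 0.1324 0.067 ] spi seen [0.4935 0.1639 0.07  ] notch seen [ 0.463  -0.0395  0.045 ]
knob [ 0.4305 -0.309   0.018 ] [ 0.4516 -0.302   0.035 ]
(array([-1.9399, -1.6067,  0.0254]), [array([-0.0007,  0.0006,  0.8312]), array([-0.0006, -0.0007, -1.1688])]) [-1.2372  0.3338  0.0399  1.4661 -0.0134  1.3433 -0.0585]
[ 0.0658  0.0005 -0.1277] [[ 0.0003  0.9657  0.2598]
 [ 1.      0.0001 -0.0014]
 [-0.0014  0.2598 -0.9657]]
```

```bash
python3 -m inch '[[[-0.1,-0.08,0,0,0,0.04,1],[-0.22,-0.18,0,0,0,0.1,1],[-0.35,-0.29,0,0,0,0.16,1],[-0.5,-0.41,0,0,0,0.23,1],[-0.65,-0.54,0,0,0,0.3,1],[-0.8,-0.66,0,0,0,0.37,1],[-0.95,-0.79,0,0,0,0.44,1],[-1,-0.83,0,0,0,0.5,1],[-1,-0.83,0,0,0,0.5,1],[-1,-0.83,0,0,0,0.5,1]]]'
python3 - <<'E'
from h import *
s=sensors.state(); print(go([.490,.134,.22],-.1677,s),s['qpos'].round(3) if hasattr(s['qpos'],'round') else s['qpos'])
E
```

```text
time: 1.4
eef_pos: [0.3839, 0.3563, 0.2452]
tool_rot: [[-0.348, 0.937, -0.0], [0.937, 0.348, 0.0], [0.0, -0.0, -1.0]]
ft_force: [-0.3, -0.0, 0.2]
gripper_width: 0.0856
gripper_force: 0.0
(array([-1.2268,  0.1099,  0.1256]), [array([-2.000e-04, -1.000e-04,  3.333e-01]), array([ 1.0000e-04, -3.0000e-04, -1.6667e+00])]) [-1.058  0.072  0.238  1.781 -0.018  1.291 -0.46 ]
```

```bash
python3 -m inch '[[[-0.1,0.01,0,0,0,0.04,1],[-0.22,0.02,0.02,0,0,0.1,1],[-0.37,0.04,0.04,0,0,0.16,1],[-0.53,0.05,0.06,0,0,0.22,1],[-0.7,0.07,0.08,0,0,0.28,1],[-0.85,0.09,0.1,0,0,0.333,1],[-0.95,0.1,0.12,0,0,0.333,1],[-1,0.11,0.125,0,0,0.333,1],[-1,0.11,0.125,0,0,0.333,1],[-1,0.11,0.125,0,0,0.333,1]]]'
python3 - <<'E'
from h import *
np.set_printoptions(precision=4,suppress=True)
c=shot('wrist','w1'); 
for x in[[.490,.1353,.067],[.4935,.1639,.07],[.463,-.0395,.045]]: print(uv(c,x))
E
```

```text
time: 2.65
eef_pos: [0.474, 0.1762, 0.2204]
tool_rot: [[0.169, 0.986, -0.0], [0.986, -0.169, 0.0], [0.0, -0.0, -1.0]]
ft_force: [-0.0, 0.1, 0.2]
gripper_width: 0.0853
gripper_force: 0.0
(np.float64(344.0591944932916), np.float64(230.145280415237))
(np.float64(343.41484528722617), np.float64(201.77556521486065))
(np.float64(342.17637146929604), np.float64(366.5263648967955))
```

View pics/w1.png

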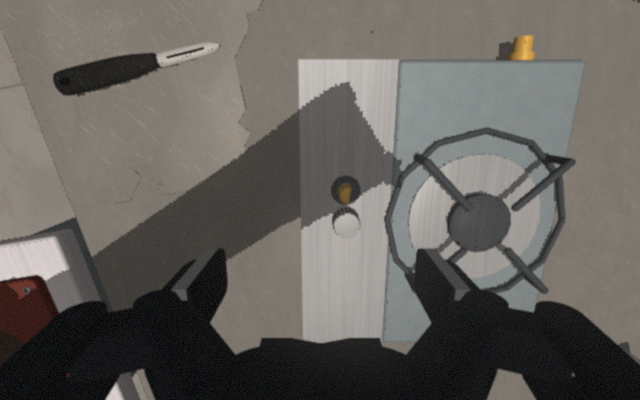

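The picture shows the spindle top near (346,192), with dark collar around it, and the pin head near (346,223). I'll enlarge.

```bash
python3 - <<'E'
from h import *
np.set_printoptions(precision=4,suppress=True)
c=load('w1'); im=c['image'][165:245,300:400]
g=np.clip(im.astype(float)*2,0,255).astype(np.uint8)
o=np.hstack([cv2.resize(im,(400,480),interpolation=cv2.INTER_CUBIC)[:, :],cv2.resize(g,(400,480),interpolation=cv2.INTER_CUBIC)]) if 0 else cv2.resize(g,None,fx=7,fy=7,interpolation=cv2.INTER_CUBIC)
cv2.imwrite('pics/w1c.png',o)
print(px(c,346,192,.07),px(c,346,222,.067))
D=c['depth'][165:245,300:400]
# height map
vv,uu=np.mgrid[165:245,300:400]
Z=np.array([[px(c,u,v) for u in range(300,400)] for v in range(165,245)])
for nm,lo,hi in[('pin/spi',.06,.08)]:
    m=(Z[...,2]>lo)&(Z[...,2]<hi)
    n,lab,st,ce=cv2.connectedComponentsWithStats(m.astype(np.uint8))
    for i in range(1,n):
        if st[i,4]>20: print(st[i],ce[i]+[300,165],np.median(Z[lab==i],0),Z[lab==i].mean(0))
E
```

```text
[0.4972 0.1726 0.07  ] [0.493  0.1431 0.067 ]
[ 39  21  13  19 186] [345.0054 194.1774] [0.4961 0.1707 0.0686] [0.4961 0.1703 0.0681]
[ 33  46  28  28 586] [346.2406 224.3737] [0.4929 0.1404 0.0659] [0.4929 0.1402 0.0656]
```

View pics/w1c.png

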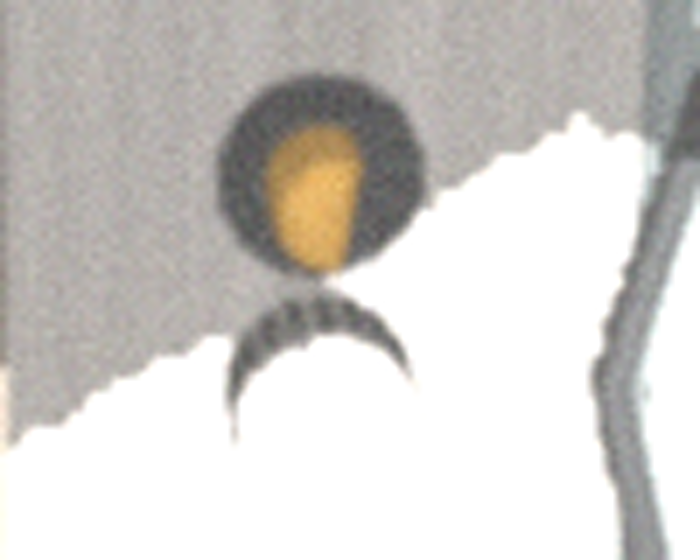

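The crop shows the spindle's D face with its flat on the right side, tilted slightly (edge from (362,165) to (345,270)). The pin head's top is centred at about px (346.2,226). Now I'll hover over the pin with the gripper part-closed, so the fingers clear the pan support.

```bash
python3 -m inch '[[[-0.04,0.03,0.05,0,0,0,0.45],[-0.1,0.06,0.15,0,0,0,0.45],[-0.15,0.1,0.27,0,0,0,0.45],[-0.173,0.121,0.37,0,0,0,0.45],[-0.173,0.121,0.43,0,0,0,0.45],[-0.173,0.121,0.45,0,0,0,0.45],[-0.173,0.121,0.45,0,0,0,0.45],[-0.173,0.121,0.45,0,0,0,0.45],[-0.173,0.121,0.45,0,0,0,0.45],[-0.173,0.121,0.45,0,0,0,0.45]]]'
cat >> h.py <<'E'
def comps(c,lo,hi,box,minn=20):
    u0,v0,u1,v1=box
    Z=np.array([[px(c,u,v) for u in range(u0,u1)] for v in range(v0,v1)])
    m=(Z[...,2]>lo)&(Z[...,2]<hi)
    n,lab,st,ce=cv2.connectedComponentsWithStats(m.astype(np.uint8))
    for i in range(1,n):
        if st[i,4]>minn:
            q=Z[lab==i]; print(st[i][:4]+[u0,v0,0,0],st[i,4],'med',np.median(q,0),'mid',(q.min(0)+q.max(0))/2,'ext',np.ptp(q,0))
    return Z
E
python3 - <<'E'
from h import *
np.set_printoptions(precision=4,suppress=True)
c=shot('wrist','w2'); print(uv(c,[.4925,.139,.067]),uv(c,[.497,.169,.07]))
print('pin');comps(c,.0635,.068,(250,0,450,330)); print('spi');comps(c,.0675,.074,(250,0,450,330))
cv2.imwrite('pics/w2c.png',cv2.resize(c['image'][40:300,220:480],None,fx=2.3,fy=2.3,interpolation=cv2.INTER_CUBIC))
E
```

```text
time: 3.95
eef_pos: [0.4924, 0.1373, 0.1306]
tool_rot: [[0.17, 0.986, 0.0], [0.986, -0.17, 0.0], [0.0, 0.0, -1.0]]
ft_force: [0.5, -0.1, 0.7]
gripper_width: 0.0389
gripper_force: 0.0
(np.float64(319.9725492953848), np.float64(221.09580851199698)) (np.float64(318.8970015751899), np.float64(175.3615295723896))
pin
[428 116   7  12] 27 med [0.5672 0.189  0.0657] mid [0.5682 0.1888 0.0657] ext [0.0038 0.0064 0.0045]
[313 162  11   5] 24 med [0.4977 0.1759 0.0671] mid [0.4975 0.1755 0.0658] ext [0.0064 0.0017 0.0043]
[302 201  39  38] 1154 med [0.4931 0.1396 0.0661] mid [0.4929 0.139  0.0657] ext [0.0252 0.0253 0.0044]
spi
[429 116   9  12] 44 med [0.5671 0.1895 0.0704] mid [0.568  0.1889 0.0707] ext [0.0034 0.0062 0.0062]
[308 163  19  26] 345 med [0.4961 0.1696 0.0691] mid [0.4964 0.1684 0.0694] ext [0.0121 0.0157 0.0038]
```

View pics/w2c.png

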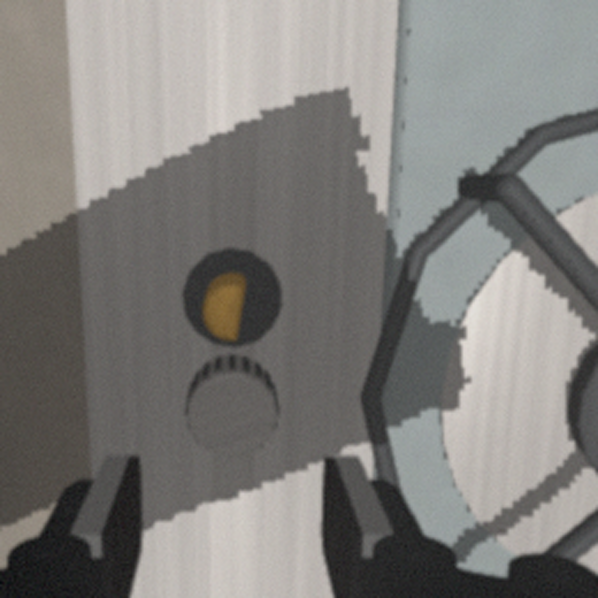

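The picture shows the pin head centred between the fingers at crop (233,410), with the depth giving (0.493,0.139). The spindle's flat is at (243,305), facing right. Now I'll descend and grip.

```bash
python3 -m inch '[[[0.009,0,0.06,0,0,0,0.45],[0.009,0,0.15,0,0,0,0.45],[0.009,0,0.24,0,0,0,0.45],[0.009,0,0.31,0,0,0,0.45],[0.009,0,0.338,0,0,0,0.45],[0.009,0,0.338,0,0,0,0.45],[0.009,0,0.338,0,0,0,0.2],[0.009,0,0.338,0,0,0,0.2],[0.009,0,0.338,0,0,0,0.2],[0.009,0,0.338,0,0,0,0.2]]]' 40
python3 - <<'E'
from h import *
c=load('w2'); im=c['image'].astype(int)
H=cv2.cvtColor(c['image'],cv2.COLOR_BGR2HSV)
m=np.zeros(im.shape[:2],np.uint8); m[150:195,300:340]=((H[...,1]>120)&(H[...,0]>8)&(H[...,0]<30))[150:195,300:340]
pts=[]
for v in range(150,195):
    u=np.flatnonzero(m[v]); 
    if len(u): pts.append((v,u.min(),u.max(),int(H[v,u,2].mean())))
print(pts)
a=np.array([(p[2]+.5,p[0]) for p in pts]); w=np.array([px(c,u,v,.0695)[:2] for u,v in a]); np.save('pics/edge.npy',w)
for s in(slice(5,-2),slice(8,-2)):
    q=w[s]; d=np.linalg.svd(q-q.mean(0))[2][0]; d*=np.sign(d[1]); print(np.arctan2(d[1],d[0])-np.pi/2,q.mean(0))
E
```

```text
time: 5.25
eef_pos: [0.493, 0.1391, 0.0633]
tool_rot: [[0.17, 0.985, 0.001], [0.985, -0.17, 0.001], [0.001, 0.001, -1.0]]
ft_force: [-1.3, -2.0, 6.0]
gripper_width: 0.0242
gripper_force: 39.8
[(159, np.int64(320), np.int64(322), 90), (160, np.int64(316), np.int64(324), 96), (161, np.int64(314), np.int64(325), 97), (162, np.int64(313), np.int64(325), 97), (163, np.int64(312), np.int64(325), 101), (164, np.int64(312), np.int64(325), 112), (165, np.int64(311), np.int64(325), 117), (166, np.int64(311), np.int64(325), 124), (167, np.int64(310), np.int64(325), 123), (168, np.int64(310), np.int64(325), 124), (169, np.int64(310), np.int64(325), 125), (170, np.int64(309), np.int64(325), 123), (171, np.int64(309), np.int64(324), 125), (172, np.int64(309), np.int64(324), 123), (173, np.int64(308), np.int64(324), 121), (174, np.int64(308), np.int64(324), 121), (175, np.int64(309), np.int64(324), 122), (176, np.int64(309), np.int64(323), 124), (177, np.int64(309), np.int64(323), 123), (178, np.int64(309), np.int64(323), 122), (179, np.int64(309), np.int64(323), 119), (180, np.int64(309), np.int64(323), 118), (181, np.int64(310), np.int64(323), 117), (182, np.int64(311), np.int64(323), 116), (183, np.int64(312), np.int64(322), 118), (184, np.int64(312), np.int64(322), 114), (185, np.int64(314), np.int64(322), 111), (186, np.int64(315), np.int64(322), 103), (187, np.int64(318), np.int64(321), 89)]
-0.3234158006833898 [0.50027088 0.16886519]
-0.33724277054092444 [0.49999736 0.16797671]
```

Gripped (24 mm). Flat normal is at about -0.33 rad world and the spindle axis at about (0.498,0.169). I'll lift and carry it just beyond the notch to look.

```bash
python3 -m inch '[[[0,0,-0.05,0,0,0,0.2],[0,0,-0.15,0,0,0,0.2],[0,0,-0.3,0,0,0,0.2],[-0.06,0,-0.42,0,0,0,0.2],[-0.18,0,-0.45,0,0,0,0.2],[-0.36,0,-0.45,0,0,0,0.2],[-0.58,0,-0.45,0,0,0,0.2],[-0.8,0,-0.45,0,0,0,0.2],[-0.94,0,-0.45,0,0,0,0.2],[-1.0,0,-0.45,0,0,0,0.2]]]' 40
python3 -m inch '[[[0,0,0,0,0,0,0.2],[0,0,0,0,0,0,0.2],[0,0,0,0,0,0,0.2],[0,0,0,0,0,0,0.2],[0,0,0,0,0,0,0.2],[0,0,0,0,0,0,0.2],[0,0,0,0,0,0,0.2],[0,0,0,0,0,0,0.2],[0,0,0,0,0,0,0.2],[0,0,0,0,0,0,0.2]]]' | grep -E 'time|eef|width|ft'
python3 - <<'E'
from h import *
np.set_printoptions(precision=4,suppress=True)
c=shot('wrist','w3'); u,v=uv(c,[.4645,-.0296,.045]); print(u,v)
u0,v0=max(int(u)-100,0),max(int(v)-70,0); print(u0,v0)
cv2.imwrite('pics/w3c.png',cv2.resize(c['image'][v0:v0+190,u0:u0+200],None,fx=3,fy=3,interpolation=cv2.INTER_CUBIC))
E
```

```text
time: 6.5
eef_pos: [0.4574, -0.0605, 0.1522]
tool_rot: [[0.173, 0.985, -0.001], [0.985, -0.173, 0.0], [-0.0, -0.001, -1.0]]
ft_force: [-0.0, 0.4, -0.8]
gripper_width: 0.0242
gripper_force: 39.4
time: 7.75
eef_pos: [0.4586, -0.0582, 0.1527]
ft_force: [-0.3, 0.2, -1.7]
gripper_width: 0.0244
321.55019907220463 167.9286277071669
221 97
```

View pics/w3c.png

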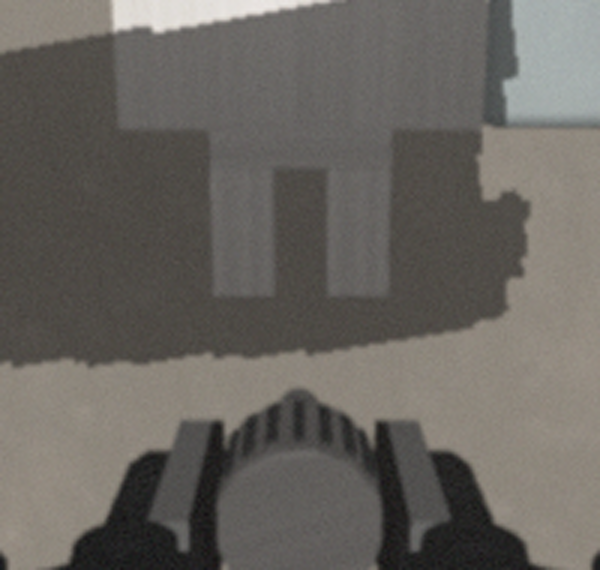

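The picture shows the bracket and its notch: crop columns 273–327, closed end at row 168, open end at row 297, cooker side at row 130. The pin is held upright below them.

```bash
python3 - <<'E'
from h import *
np.set_printoptions(precision=4,suppress=True)
c=load('w3'); W=lambda u,v:px(c,221+u/3,97+v/3,.045)[:2]
p=[W(273,168),W(327,168),W(327,297),W(273,297),W(300,130)]; print(np.array(p), [np.linalg.norm(p[i]-p[(i+1)%4]) for i in range(4)],px(c,221+240/3,97+230/3))
ce=(p[0]+p[1])/2; op=(p[2]+p[3])/2; n=ce+(op-ce)/np.linalg.norm(op-ce)*.009; print('notch',n)
d=op-ce; print('yaw',np.arctan2(d[1],d[0])+np.pi/2)
s=sensors.state(); print(go([*n,s['eef_pos'][2]],-.1677,s),s['eef_pos'])
E
```

```text
[[ 0.4594 -0.0173]
 [ 0.4726 -0.0196]
 [ 0.4673 -0.0523]
 [ 0.4535 -0.0499]
 [ 0.4676 -0.0093]] [np.float64(0.013446096028566477), np.float64(0.03310803080380597), np.float64(0.013937855426105759), np.float64(0.033107947179317115)] [0.4699 0.0071 0.2805]
notch [ 0.4645 -0.0273]
yaw -0.1696926856620513
(array([ 0.157 ,  0.0026, -0.    ]), [array([ 0.    ,  0.    , -0.0018]), array([ 0.    , -0.    ,  1.9982])]) [ 0.4586 -0.0582  0.1527]
```

```bash
python3 -m inch '[[[0.07,0.001,0,0,0,0,0.2],[0.15,0.002,0,0,0,0,0.2],[0.15,0.002,0.02,0,0,0,0.2],[0.15,0.002,0.1,0,0,0,0.2],[0.15,0.002,0.2,0,0,0,0.2],[0.15,0.002,0.3,0,0,0,0.2],[0.15,0.002,0.38,0,0,0,0.2],[0.15,0.002,0.42,0,0,0,0.2],[0.15,0.002,0.441,0,0,0,0.2],[0.15,0.002,0.441,0,0,0,0.2]]]' 40
```

```text
time: 9.05
eef_pos: [0.4642, -0.0288, 0.0646]
tool_rot: [[0.17, 0.985, 0.0], [0.985, -0.17, -0.0], [-0.0, 0.0, -1.0]]
ft_force: [0.0, 1.0, 0.0]
gripper_width: 0.0243
gripper_force: 39.4
```

```bash
python3 -m inch '[[[0,0,0,0,0,0,0.42],[0,0,0,0,0,0,0.42],[0,0,0,0,0,0,0.42],[0,0,-0.03,0,0,0,0.42],[0,0,-0.1,0,0,0,0.42],[0,0,-0.2,0,0,0,0.42],[0,0,-0.35,0,0,0,0.42],[0,0,-0.5,0,0,0,0.6],[-0.04,0,-0.6,0,0,0,1],[-0.15,0,-0.65,0,0,0,1]]]' 40
python3 - <<'E'
from h import *
np.set_printoptions(precision=4,suppress=True)
c=shot('wrist','w4'); s=sensors.state()
comps(c,.061,.07,(230,60,420,330))
k=np.array([.433,-.304]); pt=np.array([.454,-.298])
print(go([*k,.2],0,s),s['qpos'])
t=load('top0'); print(px(t,366,217.5,.033),px(t,367.4,223.6,.018))
E
```

```text
time: 10.3
eef_pos: [0.4596, -0.0584, 0.1963]
tool_rot: [[0.168, 0.986, 0.002], [0.986, -0.168, 0.001], [0.001, 0.002, -1.0]]
ft_force: [-0.3, -0.2, 0.3]
gripper_width: 0.0843
gripper_force: 0.0
[304 146  32  33] 773 med [ 0.4646 -0.0283  0.0661] mid [ 0.4644 -0.0289  0.0647] ext [0.0262 0.0266 0.0072]
(array([-1.2125,  0.0795, -0.0157]), [array([ 0.0017,  0.    , -0.1101]), array([ 0.    , -0.0025,  1.8899])]) [-0.619  -0.0535  0.6476  1.9941  0.0349  1.1878 -0.158 ]
[ 0.4536 -0.3023  0.033 ] [ 0.4305 -0.309   0.018 ]
```

The pin is hanging right (head top ≈ 0.066, centre (0.4645,-0.0285)). Next the knob: hover and look.

```bash
python3 -m inch '[[[-0.05,0,0,0,0,0.05,1],[-0.15,0.01,0,0,0,0.15,1],[-0.3,0.02,0,0,0,0.25,1],[-0.48,0.04,0,0,0,0.35,0.6],[-0.66,0.05,0.02,0,0,0.45,0.5],[-0.82,0.06,0.08,0,0,0.55,0.5],[-0.94,0.07,0.14,0,0,0.65,0.5],[-1,0.08,0.18,0,0,0.71,0.5],[-1,0.08,0.2,0,0,0.715,0.5],[-1,0.08,0.2,0,0,0.715,0.5]]]' 40
python3 - <<'E'
from h import *
np.set_printoptions(precision=4,suppress=True)
c=shot('wrist','w5'); s=sensors.state(); print(s['qpos'],s['tool_rot'])
u,v=uv(c,[.433,-.304,.02]); print(u,v); u0,v0=int(max(0,min(440,u-100))),int(max(0,v-100)); print(u0,v0)
cv2.imwrite('pics/w5c.png',cv2.resize(c['image'][v0:v0+190,u0:u0+200],None,fx=3,fy=3,interpolation=cv2.INTER_CUBIC))
Z=comps(c,.03,.04,(u0,v0,u0+200,v0+190)); comps(c,.012,.0245,(u0,v0,u0+200,v0+190))
E
```

```text
time: 11.6
eef_pos: [0.4404, -0.2578, 0.1543]
tool_rot: [[0.961, 0.275, -0.001], [0.275, -0.961, 0.0], [-0.001, -0.001, -1.0]]
ft_force: [-0.1, -0.9, -0.0]
gripper_width: 0.0428
gripper_force: 0.0
[-0.3646  0.1494  0.8847  1.9488 -0.1296  1.1015 -0.7179] [[ 0.9612  0.2757 -0.0003]
 [ 0.2757 -0.9612  0.0003]
 [-0.0002 -0.0003 -1.    ]]
369.58338495736115 217.97865181471178
269 117
[269 147  40  39] 759 med [ 0.4595 -0.2238  0.0341] mid [ 0.459  -0.2239  0.0334] ext [0.025  0.0353 0.0068]
[363 194  23  53] 608 med [ 0.4351 -0.3051  0.0337] mid [ 0.4343 -0.3064  0.0329] ext [0.0469 0.0166 0.0059]
[282 292  17  15] 100 med [ 0.348  -0.2555  0.035 ] mid [ 0.3443 -0.257   0.035 ] ext [0.0127 0.0162 0.0099]
[270 137  44  46] 753 med [ 0.4713 -0.2279  0.0171] mid [ 0.4643 -0.2244  0.0182] ext [0.0338 0.0393 0.0122]
[269 164  28  24] 309 med [ 0.4445 -0.2184  0.0173] mid [ 0.4463 -0.221   0.0173] ext [0.016  0.0269 0.0044]
[347 191  35  51] 685 med [ 0.4302 -0.2954  0.0171] mid [ 0.4336 -0.2956  0.0182] ext [0.0496 0.0199 0.0125]
[381 200  14  41] 352 med [ 0.4346 -0.3212  0.0171] mid [ 0.4329 -0.3194  0.0174] ext [0.0358 0.0182 0.0099]
[294 291  34  16] 281 med [ 0.3412 -0.2744  0.019 ] mid [ 0.3387 -0.2768  0.0183] ext [0.0104 0.035  0.0125]
[272 295  11  12] 72 med [ 0.3288 -0.2466  0.0179] mid [ 0.3273 -0.2462  0.0182] ext [0.0119 0.0082 0.0121]
```

View pics/w5c.png

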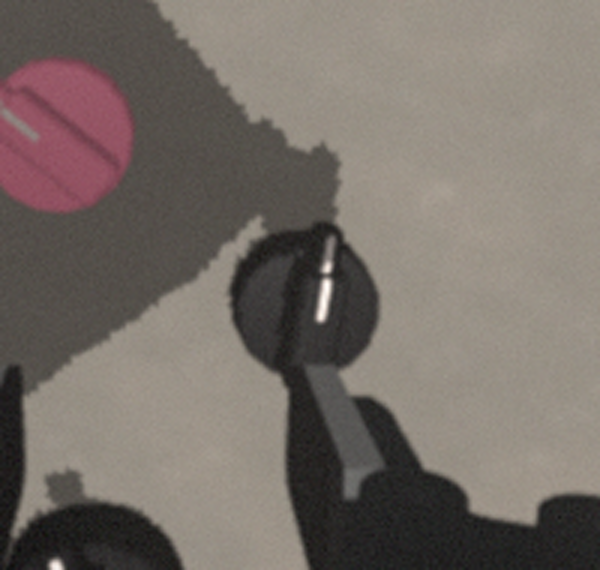

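The picture shows the small black knob: skirt centre at crop (305,302), pointer nose at (328,230), white line from (330,240) to (320,318).

```bash
python3 - <<'E'
from h import *
np.set_printoptions(precision=4,suppress=True)
c=load('w5'); W=lambda u,v,z:px(c,269+u/3,117+v/3,z)
a,b=W(330,240,.035),W(320,318,.035); d=a-b; print('line',a,b,np.arctan2(d[1],d[0]))
Z=np.array([[px(c,u,v) for u in range(360,390)] for v in range(190,250)]); q=Z[(Z[...,2]>.031)&(Z[...,2]<.038)][:,:2]
# per-tool-x-slice midpoints
s=sensors.state(); R=s['tool_rot']; 
print('skirt circle',[W(u,v,.018)[:2] for u,v in[(233,302),(379,302),(305,302),(305,378)]])
t=q@R[:2,:2]; o=[]
for x in np.arange(t[:,0].min(),t[:,0].max(),.004):
    k=t[(t[:,0]>=x)&(t[:,0]<x+.004)]
    if len(k)>8: o.append((x+.002,(k[:,1].min()+k[:,1].max())/2,np.ptp(k[:,1])))
o=np.array(o); print(o); p=np.polyfit(o[:,0],o[:,1],1); print('slope',p[0])
print('nose', R[:2,:2]@[t[:,0].max(),np.polyval(p,t[:,0].max())])
E
```

```text
line [ 0.4562 -0.302   0.035 ] [ 0.4343 -0.3065  0.035 ] 0.20391341213518696
skirt circle [array([ 0.4271, -0.2849]), array([ 0.439 , -0.3263]), array([ 0.433 , -0.3053]), array([ 0.4101, -0.3129])]
[[0.317  0.4119 0.0128]
 [0.321  0.4127 0.0142]
 [0.325  0.4133 0.0141]
 [0.329  0.4141 0.0144]
 [0.333  0.4142 0.0135]
 [0.337  0.4145 0.0138]
 [0.341  0.4153 0.0142]
 [0.345  0.4152 0.0127]]
slope 0.11726405237916268
nose [ 0.4546 -0.3029]
```

```bash
python3 -m inch '[[[-0.05,0.1,0,0,0,0.03,0.5],[-0.109,0.219,0.02,0,0,0.064,0.5],[-0.109,0.219,0.1,0,0,0.064,0.5],[-0.109,0.219,0.24,0,0,0.064,0.5],[-0.109,0.219,0.4,0,0,0.064,0.5],[-0.109,0.219,0.52,0,0,0.064,0.5],[-0.109,0.219,0.58,0,0,0.064,0.5],[-0.109,0.219,0.59,0,0,0.064,0.5],[-0.109,0.219,0.59,0,0,0.064,0.5],[-0.109,0.219,0.59,0,0,0.064,0.05]]]' 40
python3 -m inch '[[[0,0,0,0,0,0,0.05],[0,0,0,0,0,0,0.05],[0,0,0,0,0,0,0.05],[0,0,0,0,0,0,0.05],[0,0,0,0,0,0,0.05],[0,0,-0.03,0,0,0,0.05],[0,0,-0.12,0,0,0,0.05],[0,0,-0.3,0,0,0,0.05],[0,0,-0.5,0,0,0,0.05],[0,0,-0.6,0,0,0,0.05]]]' 60
python3 - <<'E'
from h import *
np.set_printoptions(precision=4,suppress=True)
s=sensors.state(); print(s['qpos'])
print(go([.498,.169,.16],-.33-np.pi/2,s))
E
```

```text
time: 12.9
eef_pos: [0.4324, -0.3064, 0.0373]
tool_rot: [[0.984, 0.176, 0.001], [0.176, -0.984, -0.0], [0.001, 0.001, -1.0]]
ft_force: [-0.4, 0.4, 0.4]
gripper_width: 0.0256
gripper_force: 0.0
time: 14.15
eef_pos: [0.4324, -0.307, 0.1597]
tool_rot: [[0.985, 0.175, 0.003], [0.175, -0.985, -0.001], [0.003, 0.001, -1.0]]
ft_force: [-0.0, 0.4, -1.9]
gripper_width: 0.0124
gripper_force: 58.7
[-0.2944  0.2087  0.9374  1.9026 -0.1879  1.1184 -0.6798]
(array([ 0.7398, -2.2856, -0.0028]), [array([ 0.0004, -0.002 ,  0.3221]), array([ 0.0026,  0.0006, -1.6779])])
```

```bash
python3 -m inch '[[[0.02,-0.04,0,0,0,0,0.05],[0.05,-0.12,0,0,0,0,0.05],[0.09,-0.23,0,0,0,0,0.05],[0.13,-0.35,0,0,0,0,0.05],[0.17,-0.47,0,0,0,0,0.05],[0.21,-0.59,0,0,0,0,0.05],[0.25,-0.71,0,0,0,0,0.05],[0.29,-0.83,0,0,0,0,0.05],[0.33,-0.93,0,0,0,0,0.05],[0.36,-1,0,0,0,0,0.05]]]' 60
python3 -m inch '[[[0.05,-0.12,0,0,0,0.0,0.05],[0.09,-0.24,0,0,0,0.0,0.05],[0.13,-0.36,0,0,0,0.05,0.05],[0.17,-0.48,0,0,0,0.1,0.05],[0.21,-0.6,0,0,0,0.15,0.05],[0.25,-0.72,0,0,0,0.2,0.05],[0.29,-0.84,0,0,0,0.25,0.05],[0.33,-0.94,0,0,0,0.3,0.05],[0.36,-1,0,0,0,0.32,0.05],[0.36,-1,0,0,0,0.322,0.05]]]' 60
python3 - <<'E'
from h import *
np.set_printoptions(precision=4,suppress=True)
s=sensors.state(); print(s['qpos'])
print(go([.498,.169,.16],-.33-np.pi/2,s))
c=shot('wrist','w6'); cv2.imwrite('pics/w6c.png',cv2.resize(c['image'][100:400,170:470],None,fx=2,fy=2,interpolation=cv2.INTER_CUBIC))
print(uv(c,[.498,.169,.07]))
E
```

```text
time: 15.4
eef_pos: [0.4673, -0.0951, 0.156]
tool_rot: [[0.984, 0.177, -0.001], [0.177, -0.984, 0.0], [-0.001, -0.0, -1.0]]
ft_force: [0.8, -0.1, -0.8]
gripper_width: 0.0124
gripper_force: 58.7
time: 16.65
eef_pos: [0.5031, 0.1137, 0.156]
tool_rot: [[0.947, -0.322, -0.001], [-0.322, -0.947, -0.001], [-0.0, 0.001, -1.0]]
ft_force: [0.1, 0.3, -0.6]
gripper_width: 0.0121
gripper_force: 58.7
[-0.8875  0.1381  0.6312  1.9271 -0.0904  1.1052 -2.1184]
(array([-0.1129, -0.2535, -0.02  ]), [array([0.0006, 0.0002, 0.0016]), array([-0.0004,  0.001 , -1.9984])])
(np.float64(252.07121888152665), np.float64(241.43018486487654))
```

View pics/w6c.png

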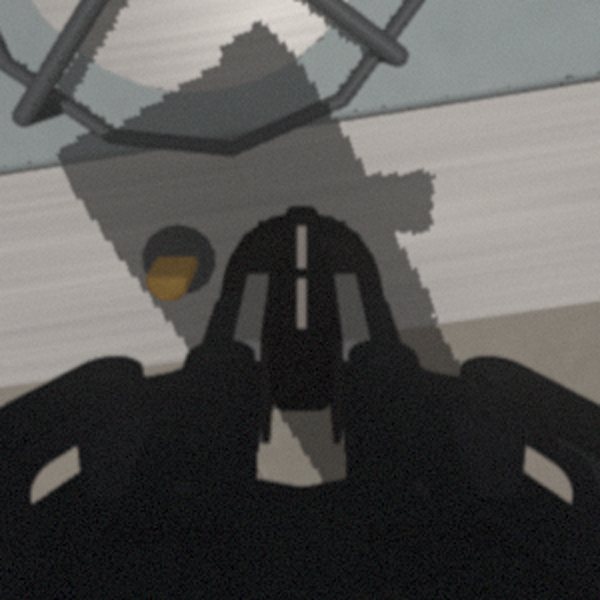

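The picture shows the knob held straight, with its nose tip at crop (302,207) and the bar's rear end at (302,408). The spindle's top face is at (168,288), its flat edge horizontal at row 277, so the flat angle matches. Now I'll find the knob's offset in the hand and the spindle position.

```bash
python3 - <<'E'
from h import *
np.set_printoptions(precision=4,suppress=True)
c=load('w6'); s=sensors.state(); R=s['tool_rot']; e=s['eef_pos']; W=lambda u,v,z:px(c,170+u/2,100+v/2,z)
T=lambda p:R.T@(p-e)
zt=e[2]-.0023
for n,(u,v),z in[('nose+29',(302,209),zt),('rear-19',(302,407),zt),('nose/bar step 17?',(302,272),zt),('skirt front +22',(302,213),e[2]-.0193)]: print(n,T(W(u,v,z)))
for n,(u,v) in[('flat L',(149,277)),('flat R',(187,277)),('bottom',(168,300))]: print(n,W(u,v,.07))
comps(c,.067,.074,(225,200,285,260)); 
E
```

```text
nose+29 [ 0.0289 -0.0014  0.0023]
rear-19 [-0.0196 -0.0013  0.0023]
nose/bar step 17? [ 0.0144 -0.0013  0.0023]
skirt front +22 [ 0.0231 -0.0014  0.0193]
flat L [0.5019 0.1734 0.07  ]
flat R [0.4975 0.1602 0.07  ]
bottom [0.4912 0.1702 0.07  ]
[243 237  22  14] 246 med [0.4963 0.1689 0.069 ] mid [0.4959 0.1681 0.0691] ext [0.0125 0.0158 0.0041]
```

Wrist-camera lateral bias looks like about 1.4 mm, so I'll line up behind the spindle and compare it with the knob directly.

```bash
python3 -m inch '[[[-0.07,-0.05,0,0,0,0,0.05],[-0.15,-0.12,0.03,0,0,0,0.05],[-0.22,-0.19,0.08,0,0,0,0.05],[-0.28,-0.24,0.12,0,0,0,0.05],[-0.288,-0.253,0.155,0,0,0,0.05],[-0.288,-0.253,0.155,0,0,0,0.05],[-0.288,-0.253,0.155,0,0,0,0.05],[-0.288,-0.253,0.155,0,0,0,0.05],[-0.288,-0.253,0.155,0,0,0,0.05],[-0.288,-0.253,0.155,0,0,0,0.05]]]' 60
python3 - <<'E'
from h import *
np.set_printoptions(precision=4,suppress=True)
c=shot('wrist','w7'); s=sensors.state(); R=s['tool_rot']; e=s['eef_pos']
print(uv(c,[.498,.169,.07]))
cv2.imwrite('pics/w7c.png',cv2.resize(c['image'][100:300,230:410],None,fx=3,fy=3,interpolation=cv2.INTER_CUBIC))
H=cv2.cvtColor(c['image'],cv2.COLOR_BGR2HSV); m=((H[...,1]>110)&(H[...,0]>8)&(H[...,0]<30)).astype(np.uint8)
n,l,st,ce=cv2.connectedComponentsWithStats(m)
i=[i for i in range(1,n) if st[i,4]>60 and 270<ce[i][0]<370]; print([(st[j],ce[j]) for j in i])
j=i[0]
for v in range(st[j,1],st[j,1]+st[j,3]): u=np.flatnonzero(l[v]==j); print(v,u.min(),u.max(),int(H[v,u,2].mean()))
E
```

```text
time: 17.95
eef_pos: [0.4653, 0.1794, 0.1256]
tool_rot: [[0.946, -0.323, 0.0], [-0.323, -0.946, 0.0], [0.0, -0.0, -1.0]]
ft_force: [-0.3, 0.3, -0.7]
gripper_width: 0.0123
gripper_force: 58.7
(np.float64(320.32628819080946), np.float64(171.5741090486024))
[(array([309, 163,  26,  21, 461], dtype=int32), array([321.1345, 172.1345]))]
163 310 332 86
164 310 332 89
165 310 333 88
166 310 333 89
167 309 333 93
168 309 333 102
169 309 333 112
170 309 333 117
171 309 333 116
172 309 334 113
173 309 333 112
174 309 333 111
175 309 333 109
176 310 332 109
177 310 332 107
178 311 331 107
179 312 331 105
180 313 330 102
181 314 328 102
182 315 327 95
183 317 325 83
```

View pics/w7c.png

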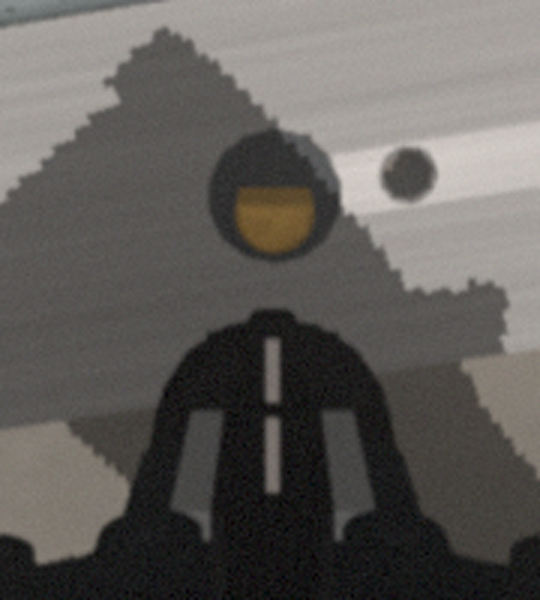

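The picture shows the spindle (columns 309–333.5 full) lined up with the knob's white line (column 320.7). The flat edge is level, around row 168, and the bottom rim is at row 184.

```bash
python3 - <<'E'
from h import *
np.set_printoptions(precision=4,suppress=True)
c=load('w7'); s=sensors.state(); R=s['tool_rot']; e=s['eef_pos']; T=lambda p:R.T@(p-e)
print('rim',T(px(c,321.3,183.8,.0685)),'flat top',T(px(c,321.3,168,.07)),'flat base edge',T(px(c,321.3,162.5,.05)),px(c,321,176))
print('nose',T(px(c,320.7,100+310/3,e[2]-.0023)),'collar mid',T(px(c,230+275/3,100+130/3,.048)),T(px(c,230+275/3,100+260/3,.048)))
print('hole',T(px(c,230+409/3,100+174/3,.045)))
E
```

```text
rim [ 0.0267 -0.0002  0.057 ] flat top [ 0.0365 -0.0002  0.0555] flat base edge [ 0.0369 -0.0002  0.0755] [0.4952 0.1695 0.069 ]
nose [ 0.0297 -0.0005  0.0023] collar mid [0.0491 0.     0.0775] [0.0204 0.0001 0.0775]
hole [0.0392 0.0297 0.0805]
```

```bash
python3 -m inch '[[[0.06,0,0,0,0,0,0.05],[0.13,0.001,0,0,0,0,0.05],[0.171,0.001,0,0,0,0,0.05],[0.171,0.001,0.03,0,0,0,0.05],[0.171,0.001,0.07,0,0,0,0.05],[0.171,0.001,0.1,0,0,0,0.05],[0.171,0.001,0.115,0,0,0,0.05],[0.171,0.001,0.13,0,0,0,0.05],[0.171,0.001,0.145,0,0,0,0.05],[0.171,0.001,0.155,0,0,0,0.05]]]' 80
```

```text
time: 19.25
eef_pos: [0.4986, 0.1687, 0.0994]
tool_rot: [[0.946, -0.324, 0.001], [-0.324, -0.946, 0.003], [-0.0, -0.003, -1.0]]
ft_force: [-24.0, -9.1, 73.5]
gripper_width: 0.0111
gripper_force: 93.1
```

It's jammed on the rim rather than entered (73 N). I'll back off and check the knob in the hand.

```bash
python3 -m inch '[[[0,0,-0.03,0,0,0,0.05],[0,0,-0.07,0,0,0,0.05],[0,0,-0.12,0,0,0,0.05],[-0.03,0,-0.155,0,0,0,0.05],[-0.09,0,-0.155,0,0,0,0.05],[-0.15,0,-0.155,0,0,0,0.05],[-0.171,0,-0.155,0,0,0,0.05],[-0.171,0,-0.155,0,0,0,0.05],[-0.171,0,-0.155,0,0,0,0.05],[-0.171,0,-0.155,0,0,0,0.05]]]' 80
python3 - <<'E'
from h import *
np.set_printoptions(precision=4,suppress=True)
a=load('w7')['image']; c=shot('wrist','w8'); 
cv2.imwrite('pics/w8c.png',np.hstack([cv2.resize(i[140:300,260:385],None,fx=3.2,fy=3.2,interpolation=cv2.INTER_CUBIC) for i in (a,c['image'])]))
s=sensors.state(); R=s['tool_rot']; e=s['eef_pos']
H=cv2.cvtColor(c['image'],cv2.COLOR_BGR2HSV); m=((H[...,1]>110)&(H[...,0]>8)&(H[...,0]<30)).astype(np.uint8); m[:,:270]=0;m[:,370:]=0
v,u=np.nonzero(m); print(u.min(),u.max(),v.min(),v.max())
# bar top & skirt heights in tool frame
Z=np.array([[R.T@(px(c,u,v)-e) for u in range(280,362)] for v in range(198,300)])
for lo,hi in((-.006,.008),(.012,.026)):
    k=Z[(Z[...,2]>lo)&(Z[...,2]<hi)&(abs(Z[...,1])<.03)&(Z[...,0]>-.018)]
    A=np.c_[k[:,:2],np.ones(len(k))]; print(len(k),np.median(k,0),np.linalg.lstsq(A,k[:,2],rcond=None)[0])
E
```

```text
time: 20.5
eef_pos: [0.4654, 0.179, 0.1255]
tool_rot: [[0.946, -0.324, 0.0], [-0.324, -0.946, -0.0], [0.0, 0.0, -1.0]]
ft_force: [-1.0, -0.2, -0.6]
gripper_width: 0.0113
gripper_force: 83.4
270 366 163 393
2720 [ 0.0067 -0.0009  0.0033] [0.0454 0.0021 0.0029]
1201 [0.0112 0.0001 0.0205] [-0.0946  0.0059  0.0216]
```

View pics/w8c.png

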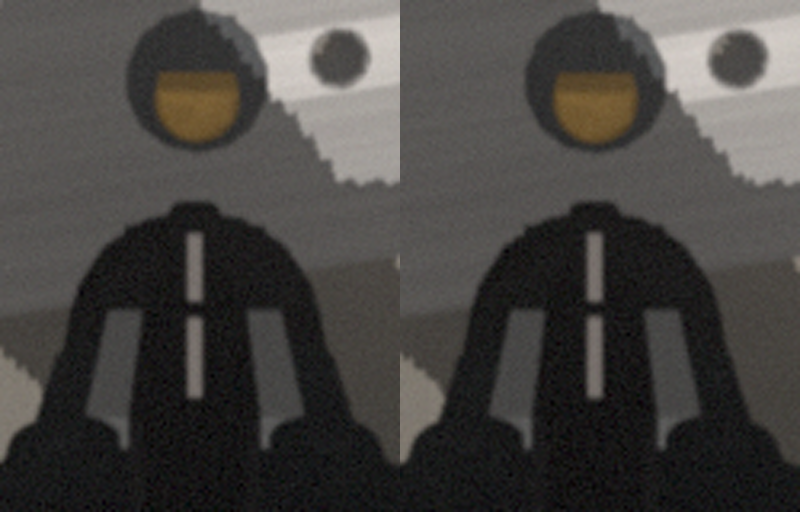

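The picture (left before, right after) shows the knob unmoved in the grip, so only the lateral offset was wrong. The wrist force points to tool -x, +y. I'll retry with about 1.4 mm of correction, gently.

```bash
python3 -m inch '[[[0.06,0.003,0,0,0,0,0.05],[0.13,0.007,0,0,0,0,0.05],[0.164,0.007,0,0,0,0,0.05],[0.164,0.007,0.03,0,0,0,0.05],[0.164,0.007,0.07,0,0,0,0.05],[0.164,0.007,0.09,0,0,0,0.05],[0.164,0.007,0.1,0,0,0,0.05],[0.164,0.007,0.11,0,0,0,0.05],[0.164,0.007,0.12,0,0,0,0.05],[0.164,0.007,0.12,0,0,0,0.05]]]' 80
```

```text
time: 21.8
eef_pos: [0.4954, 0.1674, 0.1017]
tool_rot: [[0.946, -0.323, -0.001], [-0.323, -0.946, 0.0], [-0.001, 0.0, -1.0]]
ft_force: [-4.0, -0.8, 8.1]
gripper_width: 0.0115
gripper_force: 84.4
```

Spring force but no entry (fz ≈ 8 N means the rim is on top of the spindle). I'll search laterally under this light preload; the force will drop when the spindle pops into the bore.

```bash
python3 -m inch '[[[0.001,-0.001,0,0,0,0,0.05],[0.002,-0.002,0,0,0,0,0.05],[0.003,-0.003,0,0,0,0,0.05],[0.004,-0.004,0,0,0,0,0.05],[0.004,-0.004,0,0,0,0,0.05],[0.004,-0.004,0,0,0,0,0.05],[0.004,-0.004,0,0,0,0,0.05],[0.004,-0.004,0,0,0,0,0.05],[0.004,-0.004,0,0,0,0,0.05],[0.004,-0.004,0,0,0,0,0.05]]]' 80
```

```text
time: 23.05
eef_pos: [0.4965, 0.1678, 0.1019]
tool_rot: [[0.946, -0.323, -0.0], [-0.323, -0.946, 0.0], [-0.0, -0.0, -1.0]]
ft_force: [-4.4, -1.9, 6.4]
gripper_width: 0.0111
gripper_force: 84.3
```

```bash
python3 -m inch '[[[0.001,-0.001,0,0,0,0,0.05],[0.002,-0.002,0,0,0,0,0.05],[0.003,-0.003,0,0,0,0,0.05],[0.003,-0.003,0,0,0,0,0.05],[0.003,-0.003,0,0,0,0,0.05],[0.003,-0.003,0,0,0,0,0.05],[0.003,-0.003,0,0,0,0,0.05],[0.003,-0.003,0,0,0,0,0.05],[0.003,-0.003,0,0,0,0,0.05],[0.003,-0.003,0,0,0,0,0.05]]]' 80
```

```text
time: 24.3
eef_pos: [0.4972, 0.1681, 0.1018]
tool_rot: [[0.946, -0.323, -0.001], [-0.323, -0.946, 0.0], [-0.001, 0.0, -1.0]]
ft_force: [-4.5, -1.7, 6.6]
gripper_width: 0.0116
gripper_force: 84.3
```

```bash
python3 -m inch '[[[-0.0035,0,0,0,0,0,0.05],[-0.0035,0.0035,0,0,0,0,0.05],[0,0.0035,0,0,0,0,0.05],[0.0035,0.0035,0,0,0,0,0.05],[0.0035,0,0,0,0,0,0.05],[0.0035,-0.0035,0,0,0,0,0.05],[0,-0.0035,0,0,0,0,0.05],[-0.0035,-0.0035,0,0,0,0,0.05],[-0.0035,0,0,0,0,0,0.05],[0,0,0,0,0,0,0.05]]]' 80
```

```text
time: 25.55
eef_pos: [0.4981, 0.1683, 0.1022]
tool_rot: [[0.946, -0.323, 0.001], [-0.323, -0.946, 0.001], [0.001, -0.001, -1.0]]
ft_force: [-2.6, 0.3, 5.8]
gripper_width: 0.0114
gripper_force: 84.3
```

```bash
python3 -m inch '[[[0.003,0,0,0,0,0,0.05],[0.006,0,0,0,0,0,0.05],[0.009,0,0,0,0,0,0.05],[0.009,0,0,0,0,0,0.05],[0.009,0,0,0,0,0,0.05],[0.009,0,0,0,0,0,0.05],[0.009,0,0,0,0,0,0.05],[0.009,0,0,0,0,0,0.05],[0.009,0,0,0,0,0,0.05],[0.009,0,0,0,0,0,0.05]]]' 80
python3 - <<'E'
from h import *
s=sensors.state(); print(np.round(s['torque'],3), np.round(s['ft_force'],2), np.round(s['eef_pos'],5))
E
```

```text
time: 26.8
eef_pos: [0.4995, 0.1677, 0.1017]
tool_rot: [[0.946, -0.323, 0.001], [-0.323, -0.946, 0.0], [0.001, -0.0, -1.0]]
ft_force: [5.4, 0.0, -0.4]
gripper_width: 0.0116
gripper_force: 83.5
[-0.035 -1.236  0.017] [ 5.36  0.05 -0.41] [0.49952 0.16765 0.10167]
```

Engaged: fz dropped to zero at TCP (0.4995,0.1677). Now I'll push home slowly.

```bash
python3 -m inch '[[[0.0015,0,0.008,0,0,0,0.05],[0.0015,0,0.016,0,0,0,0.05],[0.0015,0,0.024,0,0,0,0.05],[0.0015,0,0.032,0,0,0,0.05],[0.0015,0,0.038,0,0,0,0.05],[0.0015,0,0.044,0,0,0,0.05],[0.0015,0,0.044,0,0,0,0.05],[0.0015,0,0.044,0,0,0,0.05],[0.0015,0,0.044,0,0,0,0.05],[0.0015,0,0.044,0,0,0,0.05]]]' 80
```

```text
time: 28.05
eef_pos: [0.4996, 0.1675, 0.0928]
tool_rot: [[0.946, -0.323, 0.0], [-0.323, -0.946, -0.0], [0.0, -0.0, -1.0]]
ft_force: [4.1, -1.3, 2.7]
gripper_width: 0.0115
gripper_force: 83.8
```

```bash
python3 -m inch '[[[0,0,0.005,0,0,0,0.05],[0,0,0.01,0,0,0,0.05],[0,0,0.015,0,0,0,0.05],[0,0,0.02,0,0,0,0.05],[0,0,0.025,0,0,0,0.05],[0,0,0.03,0,0,0,0.05],[0,0,0.033,0,0,0,0.05],[0,0,0.033,0,0,0,0.05],[0,0,0.033,0,0,0,0.05],[0,0,0.033,0,0,0,0.05]]]' 80
```

```text
time: 29.3
eef_pos: [0.4998, 0.1676, 0.0872]
tool_rot: [[0.946, -0.323, 0.0], [-0.323, -0.946, 0.001], [0.0, -0.001, -1.0]]
ft_force: [-1.1, -3.3, 18.5]
gripper_width: 0.0114
gripper_force: 85.8
```

```bash
python3 -c "
from workcell import ctrl,sensors
print(ctrl.job_done()); s=sensors.state(); print(s['eef_pos'],s['ft_force'],s['time'])"
```

```text
the job is handed in; nothing more can be done
None
the job is handed in; nothing more can be done
```

The job is handed in at about 29 s, and I don't know the verdict: the lock pin hangs in the notch, and the knob is home on the spindle and held pressed in by the gripper, with about 18 N measured just before. The first push jammed at 73 N, so I backed off and found the fit by a light search. I viewed 11 pictures, one over the limit of 10.

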